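# Roll the glass column into its vee cradle and clamp it

## Task

Roll the glass column along the two rails into the vee cradle of the white station, pushing it lightly: the glass must never be squeezed or pushed hard. Take the fingers away and let the column settle and centre itself in the vees, then push the red knob down gently until the clamp's springy foot holds the column by itself, firmly, at about 7 newtons and never more than 13 - leaving everything else on the bench where it is.

Things in the scene. Friction and masses are not known exactly. Their poses are not given: they have to be found in the camera images.
- station: white base plate, 255 x 230 x 12 mm, fixed, carrying two rails, two vee blocks and a clamp. Origin at its underside, on the bench. x: rolling direction, rails to vees; y: along the vees. Aluminium rails, 30 mm wide, at y = -75 and +75 mm, tops at z = 55 mm, x = -107 mm (12 mm high end stops) to 27 mm; between them 120 mm of free width down to the plate's top at z = 12 mm
- lip_mid (a point): middle of the crest line of the keeper lip, at station x = 27, y = 0, z = 56.5 mm: a dark round bar across each rail's end, 1.5 mm proud of the rail (nothing between the rails). It keeps the column from rolling into the vees; pushed over it, the column drops in by itself
- vee_mid (a point): where the column's centre lies when settled in the vees: station x = 55, y = 0, z = 63 mm (column top then at 83 mm). Two blue 90-degree vee blocks at station y = -75 and +75 mm, bottom line at z = 35 mm, front flanks up to the rails' height, rear flanks up to z = 77 mm. The column may lie up to 20 mm off-centre along y
- column_center (a point): glass column: round tube, 40 mm thick, 220 mm long, blue ends, smooth (friction 0.2 to 0.3), 0.3 to 0.65 kg. Point: its centre, on the axis; x runs along the column, y and z turn as it rolls. Starts lying across the rails, axis at z = 75 mm, roughly along station y. It rolls at under 2 N; the lip takes about 2 to 6 N sideways. More than 15 N from the robot breaks it, so it cannot be gripped
- column: the same glass column; origin at the same centre point, same axes
- clamp: clamp: red knob, 40 mm across, 22 mm thick, on an upright steel spindle over the vee block at station y = +75 mm. Point: centre of the knob's flat top. It slides straight down, up to 58 mm from its top position (knob top 256 mm above the bench; starts 0 to 6 mm lower) and stays where left. Friction: about 9 N to push it down in free run; it holds spring forces up to 10 N
- foot_nominal (a point): 134 mm below the knob's top: where the underside of the clamp's black rubber foot (24 mm across) would be at middle setting. Its screw is set up to 7 mm higher or lower each time, not reported: feel for it. The foot sits on a spring, 3 N per mm, 10 mm travel: once it meets the column the push rises 3 N per mm over the friction, and that rise stays as clamping force
- bracket_mid (a point): middle of the clamp's fixed aluminium arm, an obstacle: 100 x 34 x 18 mm, long along station x, at station x = 83, y = 75, z = 159 mm, held by a post at x = 122 mm. Above the vees the space at station y below 55 mm is free
- bottle: loose bystander, leave it alone. white bottle with blue cap, 54 mm across, 130 mm high, origin under its centre, upright
- jar: loose bystander, leave it alone. small amber jar, 40 mm across, 55 mm high, origin under its centre
- fitting: loose bystander, leave it alone. blue plastic ring, 40 mm across, 18 mm high, lying flat, origin under its centre
- wrench: loose bystander, leave it alone. steel wrench, 150 mm long, lying flat
- tipbox: loose bystander, leave it alone. green box, 85 x 120 x 50 mm, origin under its centre
- dropper: loose bystander, leave it alone. white dropper bottle with red cap, 28 mm across, 70 mm high, origin under its centre
Not all that is in view belongs to the job. Of the things that look like the column, the largest one is meant.

How it is judged:
On the way, in this order (a step that is already met when the one before it is completed fails the run):
1. the column has rolled at least a fifth of a turn on the rails (angle between column_center's own z axis and vertical above 1.2 rad and height (world z) of column_center below 0.09 m and x of column_center in the frame of station below 0.04 m).
2. the column has settled centred in both vees, touched by neither robot nor clamp (x of column_center in the frame of station between 0.0525 and 0.0575 m and y of column_center in the frame of station between -0.02 and 0.02 m and z of column_center in the frame of station between 0.0605 and 0.0655 m and angle between the x axis of column_center and the y axis of station, either way round below 0.04 rad and linear speed of column below 0.01 m/s and angular speed of column below 0.2 rad/s and contact force between each of the arm, the fingers and column below 0.05 N and contact force between clamp and column below 0.1 N), for 0.4 s.
3. the clamp's foot is pressed on the column with 4 N or more (x of column_center in the frame of station between 0.0525 and 0.0575 m and y of column_center in the frame of station between -0.02 and 0.02 m and z of column_center in the frame of station between 0.0605 and 0.0655 m and angle between the x axis of column_center and the y axis of station, either way round below 0.04 rad and linear speed of column below 0.01 m/s and angular speed of column below 0.2 rad/s and contact force between clamp and column above 4 N), for 0.2 s.
At the end, for the whole second after the job is handed in: The column lies at rest in both vees, axis within 2.5 mm of the settled place, centred along the vees within 20 mm and in line with them within 0.04 rad; the clamp, let go, presses on it with 4 to 10.5 N; no bystander has moved more than 20 mm (all of step 3 and contact force between each of the arm, the fingers and column below 0.05 N and contact force between clamp and column below 10.5 N and distance of each of bottle, jar, fitting, wrench, tipbox, dropper from where it was at the start of the episode below 0.02 m); the robot touches nothing.
It fails at once if fingers or arm press on the glass column with more than 15 N (contact force between any of the fingers, the arm and column above 15 N).
It fails at once if the clamp presses on the column with more than 13 N (contact force between clamp and column above 13 N).
It fails at once if the column is lifted more than 15 mm off the rails (height (world z) of column_center above 0.09 m).
It fails at once if a bystander is moved more than 20 mm (distance of any of bottle, jar, fitting, wrench, tipbox, dropper from where it was at the start of the episode above 0.02 m).
It also fails if it takes over 51 s, if anything falls off the work surface, if the arm or the gripper's body presses on something with over 40 N, if the wrist force passes 120 N, or if a joint passes its speed limit or range.

## Robot

A 6-joint arm with a two-finger parallel gripper is mounted at the origin on the work surface. World frame = base frame: x ahead of the robot, y to its left, z up, the work surface at z = 0. Lengths are in m, angles in rad, forces in N, time in s.
With the tool pointing down it reaches from about 0.3 to 0.875 m from the base axis. Payload 4.2 kg.
Tool frame: the origin (TCP) lies between the finger pads; the fingertips stand 25 mm ahead of it and the grasp point (between the pads) lies 6 mm ahead of it (robot.tips_ahead is the distance from the TCP to the fingertips, in m); z points along the fingers, y is the line along which they close (so a half turn about z gives the same grasp; the last joint's range is limited). The gripper opens to 85 mm and grips with 20 to 120 N. Pads are 22 mm wide; open, the fingers measure 114 mm over their backs; the gripper's body (76 mm by 85 mm) begins 54 mm behind the grasp point. The pads swing forward as they close: fully open they stand 13 mm farther back than shut.
Start: joints at [-1.329, 0.32, 1.565, -0, 1.257, -0.02], TCP at [0.149, -0.555, 0.256] pointing down, gripper open.
Joint ranges: [-3.11, 3.11], [-0.84, 2.01], [0.21, 2.61], [-1.34, 4.49], [0.05, 2.63], [-2.56, 2.56]. Speed limits (rad/s): [2.57, 2.57, 3.14, 3.14, 3.14, 3.14].

## Interface

Orientations are given as a rotation vector (axis times angle).
In Python, from plant import robot, viewer, nets gives the robot as it stands.
- The arm moves only by the tool carry_out, never from a script. Its argument "increments" is a list of rows, each a list of 3 entries, a list of its own where there are three numbers: the closure, from -1 (fully open) to 1 (shut), then the shift along the world's x, y, z in m, then the turn, a rotation vector about the world's x, y, z in rad. In form: [[fingers, [dx, dy, dz], [rx, ry, rz]], ...]. A call has 1 to 10 rows; each row is the pose to reach, as a shift and turn from the pose commanded when the call began; what a row does not reach only later rows make up. A row lasts 1/12 s, in which the tool goes at most 41.7 mm and 7.16 degrees, less where a joint would pass 70% of its speed; a pose out of reach is approached as far as the arm can. A call with a gripper value outside its range is refused whole. The fingers move at their own pace and stop on an object; "squeeze" is the grip in N (left out, the last holds). Time passes only in rows, so rows that repeat a pose let the fingers close. It gives the time, the measured TCP pose, the force, the opening and the grip force at its end, in the units of the state.
- robot.get_state(): the state, without advancing time (a new reading comes with each control period).
- viewer.snapshot(name): name is "scene" or "top"; returns a dict with "color" (420x560x3 uint8, red, green, blue), "range_z" (420x560 float32, m along the optical axis (not along the pixel's ray), 0 where there is no reading), "K" (3x3 intrinsics, pixels), "dist_coeffs" ([k1, k2, p1, p2, k3] as OpenCV has them; the pictures are not rectified), "R" (3x3) and "t" (3): a world point X has camera coordinates R X + t. Camera axes: x right, y down, z forward; pixel columns grow to the right and rows downward; lengths in m; the calibration is good to about 2 mm. A picture is of the moment at which its call begins.
- robot.close_job(): hands the job in; it is judged then, once.
Trained networks look in a picture, given as the dict that the camera call returned (one of the last four; its "shot" number tells which), for a name from the list of things; names that differ only in an ending like _2 or _b are one class to them, and where a whole thing is asked for, a point or a joint stands for the part that bears it (a point fixed in the world has none). Each returns a list of dicts, best first, with "p" (0 to 1); they miss things now and then, are a little off and sometimes report something else, mostly with a low value. They report only what shows in the picture. A call takes as long as a camera call. They do not tell look-alikes from the thing itself.
- nets.cut_out(picture, target): "mask" (420x560 bool, what is visible of it) and "uv" ([column, row] in pixels, amid what is visible of it).
The state is a dict: "time": time; "joint_pos": joint angles; "dq": joint speeds; "tau": joint torques, N m; "eef_pos": TCP position; "orientation": TCP orientation; "contact_force": force on the tool from outside, world axes, zero at the start; "wrist_torque": the same for the moment, N m; "grip_width": finger opening in m; "grip_force": force on a finger pad.
Only numpy, scipy, OpenCV 4.12 (cv2) and the standard library are available. Lean on these libraries where they do the work, as an engineer would, in place of code of your own. Each camera call takes 0.05 s, during which the arm holds its last target. There are 200 camera calls.

## Working session

There is one attempt and no reset: what is moved stays moved. The work goes in short steps, Python scripts to look and compute and a tool call to move; the robot and the scene stay as the last step left them, time stands still between calls to the robot, and variables do not carry over. Pictures are saved under pics/ and viewed, at most 10 in all, crops included, and the job is handed in when it is done.

Besides the shell and the picture viewer there is one more tool, called after "Call:" as name(argument=value, ...) on one line, values as JSON. carry_out: Moves the arm, as the interface text tells. Its arguments: {"type":"object","properties":{"increments":{"type":"array"},"squeeze":{"type":"number"}},"required":["increments"]}

```bash
mkdir -p pics; ls
python3 - <<'E'
from plant import robot, viewer, nets
import cv2,numpy as np,pickle
s=robot.get_state();print(s)
for n in ["scene","top"]:
    p=viewer.snapshot(n);pickle.dump(p,open(n+'.pkl','wb'))
    cv2.imwrite(f'pics/{n}1.png',p['color'][:,:,::-1])
    print(n,p['K'],p['dist_coeffs'],p['R'],p['t'])
    for t in ['station','column','clamp','bottle','jar','fitting','wrench','tipbox','dropper']:
        print(t,[(round(d['p'],2),np.round(d['uv']).tolist(),int(d['mask'].sum())) for d in nets.cut_out(p,t)])
E
```

```text
pics
{'time': 0.0, 'joint_pos': array([-1.32899114e+00,  3.20314499e-01,  1.56570508e+00,  2.20688922e-05,
        1.25740103e+00, -1.99847260e-02]), 'dq': array([ 1.14203045e-03, -4.08714844e-04, -1.80962949e-03, -3.97523427e-04,
       -1.16901747e-03,  8.00900937e-05]), 'tau': array([-2.17879147e-03, -4.15534043e+01, -2.34167361e+01, -2.85088199e-04,
        8.19487497e-03, -1.13791163e-06]), 'eef_pos': array([ 0.1487247 , -0.55497425,  0.25545913]), 'orientation': array([-3.11291573e+00, -4.09797321e-01,  2.84880054e-04]), 'contact_force': array([ 0.49316209,  0.37197518, -0.18746908]), 'wrist_torque': array([-0.01027983, -0.03141519, -0.03890484]), 'grip_force': 0.0, 'grip_width': 0.08536945158973731}
scene [[466.8118645    0.         279.82656676]
 [  0.         466.8118645  206.37790839]
 [  0.           0.           1.        ]] [-0.01501539  0.          0.          0.          0.        ] [[-0.15717613  0.98756784  0.0023308 ]
 [ 0.82971854  0.13333292 -0.5420235 ]
 [-0.53559575 -0.08325924 -0.8403601 ]] [ 0.07009963 -0.3204562   1.84991696]
station [(0.94, [278.0, 256.0], 4
[... 661 characters left out ...]
 [ 0.22020966 -0.00809998 -0.97541893]] [0.01206285 0.55471092 1.19345421]
station [(0.71, [273.0, 200.0], 5232)]
column [(0.98, [178.0, 281.0], 605), (0.68, [246.0, 175.0], 210), (0.6, [284.0, 226.0], 1093), (0.55, [366.0, 282.0], 597), (0.15, [334.0, 217.0], 123)]
clamp [(0.78, [244.0, 174.0], 180), (0.19, [276.0, 199.0], 5243)]
bottle [(0.78, [342.0, 176.0], 359)]
jar [(0.63, [216.0, 222.0], 167)]
fitting [(0.68, [214.0, 218.0], 165), (0.63, [332.0, 221.0], 94), (0.45, [441.0, 212.0], 1402)]
wrench [(0.62, [245.0, 171.0], 218), (0.53, [131.0, 239.0], 428)]
tipbox [(0.8, [444.0, 212.0], 1317)]
dropper [(0.64, [135.0, 183.0], 108), (0.47, [443.0, 213.0], 1345), (0.32, [274.0, 200.0], 5088)]
```

Run:
```python
import cv2,pickle,numpy as np
a=pickle.load(open('top.pkl','rb'))['color'];b=pickle.load(open('scene.pkl','rb'))['color']
c=cv2.resize(a[130:310,100:480,::-1],None,fx=2.1,fy=2.1,interpolation=3);cv2.imwrite('pics/topc.png',c)
c=cv2.resize(b[150:330,110:450,::-1],None,fx=2.3,fy=2.3,interpolation=3);cv2.imwrite('pics/scc.png',c)
```

```text
(no output)
```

View pics/topc.png

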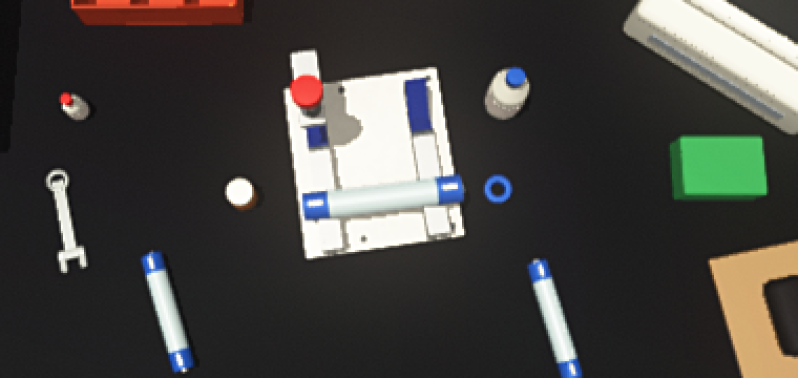

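View pics/scc.png

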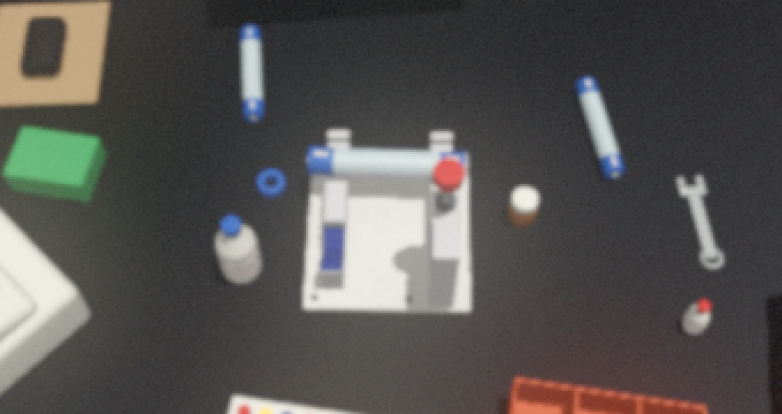

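The top view shows the plate with corners at about crop (437,68), (465,235), (305,258) and (285,90). The glass column lies across the rails from (305,205) to (463,187), with the red knob at (306,90). The rolling direction is up in the image, roughly world +x. The two smaller look-alikes are off the station. I'll now get the geometry from depth.

```bash
cat > h.py <<'E'
import numpy as np,cv2,pickle
def cloud(p):
    h,w=p['range_z'].shape
    uv=np.stack(np.meshgrid(np.arange(w),np.arange(h)),-1).reshape(-1,1,2).astype(float)
    n=cv2.undistortPoints(uv,p['K'],p['dist_coeffs'])[:,0]
    z=p['range_z'].reshape(-1,1)
    X=(np.c_[n,np.ones(len(n))]*z-p['t'])@p['R']
    X[z[:,0]==0]=np.nan
    return X,p['color'].reshape(-1,3).astype(float)
E
python3 - <<'E'
from h import *
for n in ['top','scene']:
    p=pickle.load(open(n+'.pkl','rb'));X,c=cloud(p)
    near=np.hypot(X[:,0]-.5,X[:,1])<.3 
    print(n)
    for nm,lo,hi,f in [('plate',.004,.02,c.min(1)>110),('rail',.048,.06,c.min(1)>60),('col',.085,.105,c[:,2]>90),('knob',.235,.275,(c[:,0]>120)&(c[:,1]<90)),('arm',.15,.18,c.min(1)>60)]:
        m=(X[:,2]>lo)&(X[:,2]<hi)&f&near
        q=X[m]
        if len(q)>5:
            r=cv2.minAreaRect(q[:,:2].astype(np.float32)*1000)
            print(nm,len(q),np.round(q.mean(0),4),'zmed',np.median(q[:,2]).round(4),'rect',np.round(r[0]),np.round(r[1]),round(r[2],1), 'z98',np.percentile(q[:,2],98).round(4))
            if nm=='plate':print(np.round(cv2.boxPoints(r)))
E
```

```text
top
plate 3582 [0.5645 0.0121 0.0114] zmed 0.0114 rect [491. -51.] [416. 342.] 9.8 z98 0.017
[[ 257.   82.]
 [ 315. -255.]
 [ 725. -185.]
 [ 667.  153.]]
rail 827 [0.5251 0.0292 0.0542] zmed 0.0543 rect [526. -13.] [214. 423.] 30.0 z98 0.0589
col 965 [ 0.5127 -0.024   0.0915] zmed 0.0913 rect [569. -49.] [197. 320.] 2.2 z98 0.0993
knob 178 [0.5942 0.0932 0.2503] zmed 0.2504 rect [595.  93.] [37. 36.] 17.3 z98 0.2541
arm 245 [0.6256 0.0973 0.1677] zmed 0.1675 rect [623.  98.] [100.  34.] 8.1 z98 0.1781
scene
plate 2943 [0.5904 0.008  0.011 ] zmed 0.011 rect [492. -52.] [421. 340.] 10.4 z98 0.0176
[[ 254.   77.]
 [ 316. -257.]
 [ 730. -181.]
 [ 668.  153.]]
rail 496 [ 0.5493 -0.004   0.054 ] zmed 0.0539 rect [554.   6.] [244. 424.] 1.1 z98 0.0594
col 637 [ 0.531  -0.0327  0.0919] zmed 0.0914 rect [577. -48.] [210. 321.] 3.2 z98 0.1011
knob 9 [0.6119 0.0948 0.243 ] zmed 0.2418 rect [612.  96.] [ 5. 14.] 4.8 z98 0.2481
arm 340 [0.6319 0.0983 0.1672] zmed 0.1669 rect [622.  98.] [103.  33.] 8.0 z98 0.1784
```

```bash
cat >> h.py <<'E'
S0=np.array([.5508,.0122]);YAW=np.deg2rad(8.05)
def R2(a=None):
    a=YAW if a is None else a
    return np.array([[np.cos(a),-np.sin(a)],[np.sin(a),np.cos(a)]])
def st(X): return np.c_[(X[:,:2]-S0)@R2(),X[:,2]]
def colfit(p):
    X,c=cloud(p);s=st(X)
    m=(s[:,2]>.075)&(s[:,2]<.102)&(abs(s[:,0])<.13)&(abs(s[:,1])<.14)
    q=s[m]; ang=[]
    # keep crest points
    q=q[(q[:,2]>np.percentile(q[:,2],90)-.009)]
    l=cv2.fitLine(q[:,:2].astype(np.float32),cv2.DIST_HUBER,0,1e-4,1e-4).ravel()
    d=l[:2]*np.sign(l[1])
    print('n',len(q),'col mean',np.round(q.mean(0),4),'yaw off deg',np.rad2deg(np.arctan2(-d[0],d[1])).round(2),'y ext',np.percentile(q[:,1],[1,99]).round(4),'top',np.percentile(q[:,2],[50,90]).round(4))
    # circle centre from bounded band of camera-visible surface
    from scipy.optimize import least_squares
    w=s[m];ux=lambda v:w[:,0]-v[0]-v[1]*w[:,1]
    f=lambda v:np.hypot(ux(v),w[:,2]-v[2])-.02
    v=least_squares(f,[q[:,0].mean(),0,.075],loss='soft_l1',f_scale=.001).x
    print('circle x,slope,z',v.round(4))
E
python3 - <<'E'
from h import *
for n in ['top','scene']:
    p=pickle.load(open(n+'.pkl','rb'));X,c=cloud(p);s=st(X)
    m=(s[:,2]>.005)&(s[:,2]<.018)&(c.min(1)>90)&(abs(s[:,0])<.15)&(abs(s[:,1])<.14)
    q=s[m];r=cv2.minAreaRect(q[:,:2].astype(np.float32)*1000);print('plate in st',np.round(r[0],1),np.round(r[1],1),round(r[2],1))
    colfit(p)
E
```

```text
plate in st [10.7 -0.6] [232.6 259.2] 90.0
n 787 col mean [-0.0594 -0.0035  0.0917] yaw off deg -1.42 y ext [-0.1116  0.1031] top [0.0916 0.0955]
circle x,slope,z [-0.0582  0.0218  0.0737]
plate in st [-4.4 -0. ] [242.  286.1] 89.8
n 464 col mean [-0.0562 -0.0139  0.0919] yaw off deg -0.08 y ext [-0.1123  0.1034] top [0.0916 0.0963]
circle x,slope,z [-0.0602  0.0215  0.0734]
```

Call:
carry_out(increments=[[-0.2,[0.04,0.03,0],[0,0,-0.03]],[-0.2,[0.06,0.06,0],[0,0,-0.06]],[-0.2,[0.08,0.095,0],[0,0,-0.09]],[-0.2,[0.1,0.13,0],[0,0,-0.122]],[-0.2,[0.12,0.165,0],[0,0,-0.122]],[-0.2,[0.14,0.2,0],[0,0,-0.122]],[-0.2,[0.16,0.235,0],[0,0,-0.122]],[-0.2,[0.18,0.27,0],[0,0,-0.122]],[-0.2,[0.2,0.305,0],[0,0,-0.122]],[-0.2,[0.22,0.34,0],[0,0,-0.122]]])

```text
time: 1.83
eef_pos: [0.3693, -0.2136, 0.2567]
orientation: [3.133, 0.219, 0.001]
contact_force: [1.0, 0.2, 0.4]
grip_width: 0.0512
grip_force: 0.0
```

Call:
carry_out(increments=[[-0.2,[0.015,0.035,-0.01],[0,0,0]],[-0.2,[0.03,0.07,-0.02],[0,0,0]],[-0.2,[0.045,0.105,-0.03],[0,0,0]],[-0.2,[0.06,0.14,-0.04],[0,0,0]],[-0.2,[0.072,0.175,-0.05],[0,0,0]],[-0.2,[0.083,0.209,-0.05],[0,0,0]],[-0.2,[0.083,0.209,-0.05],[0,0,0]],[-0.2,[0.083,0.209,-0.05],[0,0,0]],[-0.2,[0.083,0.209,-0.05],[0,0,0]]])

```text
time: 2.58
eef_pos: [0.4517, -0.0067, 0.2064]
orientation: [3.133, 0.221, -0.0]
contact_force: [-0.2, -0.2, 0.4]
grip_width: 0.0509
grip_force: 0.0
```

```bash
cat >> h.py <<'E'
def tool():
    from plant import robot
    from scipy.spatial.transform import Rotation as Ro
    s=robot.get_state();R=Ro.from_rotvec(s['orientation']).as_matrix()
    print('t',round(s['time'],2),'tcp',s['eef_pos'].round(4),'st',st(s['eef_pos'][None]).round(4)[0],'tool y yaw-st',np.rad2deg(np.arctan2(R[1,1],R[0,1])-YAW).round(2),'z',R[:,2].round(3),'F',s['contact_force'].round(2),'w',round(s['grip_width'],4))
E
python3 -c "
from h import *
from plant import robot
tool();print(robot.tips_ahead,robot.get_state()['joint_pos'])"
```

```text
t 2.58 tcp [ 0.4517 -0.0067  0.2064] st [-0.1008 -0.0048  0.2064] tool y yaw-st -90.0 z [-0.    -0.001 -1.   ] F [-0.23 -0.2   0.37] w 0.0509
0.025 [-3.98542570e-02  1.68125364e-01  1.90839087e+00 -7.70738685e-04
  1.06521953e+00  1.39074534e+00]
```

Call:
carry_out(increments=[[-0.2,[0,0,-0.03],[0,0,0]],[-0.2,[0,0,-0.06],[0,0,0]],[-0.2,[0,0,-0.09],[0,0,0]],[-0.2,[0,0,-0.11],[0,0,0]],[-0.2,[0,0,-0.121],[0,0,0]],[-0.2,[0,0,-0.121],[0,0,0]]])

```text
time: 3.08
eef_pos: [0.4498, -0.008, 0.0834]
orientation: [-3.134, -0.215, 0.008]
contact_force: [-0.9, -0.4, -0.3]
grip_width: 0.0515
grip_force: 0.0
```

Call:
carry_out(increments=[[-0.2,[0.002,0.0003,0],[0,0,0]],[-0.2,[0.004,0.0006,0],[0,0,0]],[-0.2,[0.006,0.0008,0],[0,0,0]],[-0.2,[0.008,0.0011,0],[0,0,0]],[-0.2,[0.01,0.0014,0],[0,0,0]],[-0.2,[0.012,0.0017,0],[0,0,0]],[-0.2,[0.014,0.002,0],[0,0,0]],[-0.2,[0.016,0.0022,0],[0,0,0]],[-0.2,[0.018,0.0025,0],[0,0,0]],[-0.2,[0.02,0.0028,0],[0,0,0]]])

```text
time: 3.92
eef_pos: [0.472, -0.0035, 0.0853]
orientation: [3.134, 0.22, -0.0]
contact_force: [-0.2, 0.1, 0.9]
grip_width: 0.0514
grip_force: 0.1
```

Run:
```python
from h import *
from plant import viewer
tool();p=viewer.snapshot('top');colfit(p)
cv2.imwrite('pics/t2.png',cv2.resize(p['color'][130:280,190:380,::-1],None,fx=3,fy=3))
```

```text
t 3.92 tcp [ 0.472  -0.0035  0.0853] st [-0.0802 -0.0045  0.0853] tool y yaw-st -90.03 z [-0. -0. -1.] F [-0.2   0.08  0.91] w 0.0514
n 202 col mean [-0.0459  0.0362  0.0916] yaw off deg -1.85 y ext [-0.1134  0.1046] top [0.0917 0.0953]
circle x,slope,z [-0.0458  0.0154  0.0739]
```

View pics/t2.png

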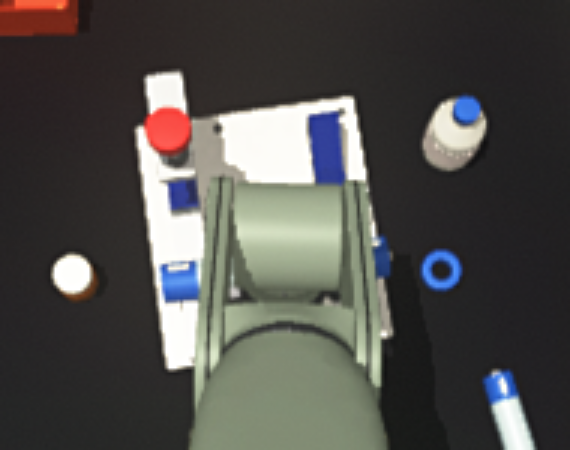

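The arm now covers most of the column in the top view. Only its blue ends show, at about (180,282) and (380,258), still on the rails and now ahead of the fingers. I'll keep going.

Call:
carry_out(increments=[[-0.2,[0.002,0.0003,0],[0,0,0]],[-0.2,[0.004,0.0006,0],[0,0,0]],[-0.2,[0.006,0.0008,0],[0,0,0]],[-0.2,[0.008,0.0011,0],[0,0,0]],[-0.2,[0.01,0.0014,0],[0,0,0]],[-0.2,[0.012,0.0017,0],[0,0,0]],[-0.2,[0.014,0.002,0],[0,0,0]],[-0.2,[0.016,0.0022,0],[0,0,0]],[-0.2,[0.018,0.0025,0],[0,0,0]],[-0.2,[0.02,0.0028,0],[0,0,0]]])

```text
time: 4.8
eef_pos: [0.492, -0.0008, 0.0853]
orientation: [3.134, 0.219, -0.0]
contact_force: [0.2, -1.2, -0.3]
grip_width: 0.0509
grip_force: 0.1
```

Call:
carry_out(increments=[[-0.2,[0.002,0.0003,0],[0,0,0]],[-0.2,[0.004,0.0006,0],[0,0,0]],[-0.2,[0.006,0.0008,0],[0,0,0]],[-0.2,[0.008,0.0011,0],[0,0,0]],[-0.2,[0.01,0.0014,0],[0,0,0]],[-0.2,[0.012,0.0017,0],[0,0,0]],[-0.2,[0.014,0.002,0],[0,0,0]],[-0.2,[0.016,0.0022,0],[0,0,0]],[-0.2,[0.018,0.0025,0],[0,0,0]],[-0.2,[0.02,0.0028,0],[0,0,0]]])

```text
time: 5.63
eef_pos: [0.512, 0.002, 0.0853]
orientation: [3.134, 0.219, 0.0]
contact_force: [-0.9, -0.2, -0.1]
grip_width: 0.0515
grip_force: 0.1
```

Run:
```python
from h import *
from plant import viewer
tool();p=viewer.snapshot('scene');colfit(p);tool()
```

```text
t 5.63 tcp [0.512  0.002  0.0853] st [-0.0398 -0.0046  0.0853] tool y yaw-st -90.04 z [ 0. -0. -1.] F [-0.86 -0.21 -0.14] w 0.0515
n 481 col mean [-0.0062 -0.0211  0.0918] yaw off deg -1.04 y ext [-0.1136  0.1029] top [0.0916 0.0959]
circle x,slope,z [-0.0085  0.0142  0.0737]
t 5.68 tcp [0.5126 0.002  0.0854] st [-0.0393 -0.0047  0.0854] tool y yaw-st -90.04 z [ 0.001 -0.    -1.   ] F [-0.54  0.72  1.27] w 0.0512
```

Call:
carry_out(increments=[[-0.2,[0.002,0.0003,0],[0,0,0]],[-0.2,[0.004,0.0006,0],[0,0,0]],[-0.2,[0.006,0.0008,0],[0,0,0]],[-0.2,[0.008,0.0011,0],[0,0,0]],[-0.2,[0.01,0.0014,0],[0,0,0]],[-0.2,[0.012,0.0017,0],[0,0,0]],[-0.2,[0.014,0.002,0],[0,0,0]],[-0.2,[0.016,0.0022,0],[0,0,0]],[-0.2,[0.018,0.0025,0],[0,0,0]],[-0.2,[0.02,0.0028,0],[0,0,0]]])

```text
time: 6.52
eef_pos: [0.532, 0.0048, 0.0853]
orientation: [3.134, 0.219, -0.0]
contact_force: [0.2, 0.1, -0.4]
grip_width: 0.0514
grip_force: 0.1
```

Call:
carry_out(increments=[[-0.2,[0.001,0.0001,0],[0,0,0]],[-0.2,[0.002,0.0003,0],[0,0,0]],[-0.2,[0.003,0.0004,0],[0,0,0]],[-0.2,[0.004,0.0006,0],[0,0,0]],[-0.2,[0.005,0.0007,0],[0,0,0]],[-0.2,[0.006,0.0008,0],[0,0,0]],[-0.2,[0.007,0.001,0],[0,0,0]],[-0.2,[0.008,0.0011,0],[0,0,0]]])

```text
time: 7.18
eef_pos: [0.5397, 0.0059, 0.0853]
orientation: [3.134, 0.219, -0.001]
contact_force: [-1.7, -0.5, 1.4]
grip_width: 0.0512
grip_force: 1.0
```

Run:
```python
from h import *
from plant import viewer
tool();p=viewer.snapshot('scene');colfit(p);tool()
```

```text
t 7.18 tcp [0.5397 0.0059 0.0853] st [-0.0119 -0.0047  0.0853] tool y yaw-st -90.04 z [-0. -0. -1.] F [-1.71 -0.54  1.43] w 0.0512
n 514 col mean [ 0.0217 -0.0187  0.092 ] yaw off deg -1.62 y ext [-0.1141  0.1022] top [0.0917 0.0961]
circle x,slope,z [0.0195 0.0224 0.074 ]
t 7.23 tcp [0.5398 0.0059 0.0853] st [-0.0118 -0.0047  0.0853] tool y yaw-st -90.05 z [-0. -0. -1.] F [-1.31 -0.03  1.11] w 0.0513
```

Call:
carry_out(increments=[[-0.2,[0.001,0.0001,0],[0,0,0]],[-0.2,[0.002,0.0003,0],[0,0,0]],[-0.2,[0.003,0.0004,0],[0,0,0]],[-0.2,[0.003,0.0004,0],[0,0,0]]])

```text
time: 7.57
eef_pos: [0.5425, 0.0062, 0.0852]
orientation: [3.134, 0.219, -0.001]
contact_force: [-1.9, 0.4, 0.9]
grip_width: 0.0509
grip_force: 1.1
```

Run:
```python
from h import *
from plant import viewer
tool();p=viewer.snapshot('scene');colfit(p)
p=viewer.snapshot('top');colfit(p);tool()
```

```text
t 7.57 tcp [0.5425 0.0062 0.0852] st [-0.009  -0.0048  0.0852] tool y yaw-st -90.05 z [-0.001 -0.    -1.   ] F [-1.9   0.43  0.92] w 0.0509
n 500 col mean [ 0.025  -0.0203  0.0928] yaw off deg -2.03 y ext [-0.1142  0.1021] top [0.0926 0.097 ]
circle x,slope,z [0.0222 0.0197 0.0748]
n 188 col mean [0.0241 0.017  0.0935] yaw off deg -1.36 y ext [-0.115   0.1027] top [0.0935 0.0971]
circle x,slope,z [0.025  0.0197 0.0753]
t 7.67 tcp [0.5431 0.0063 0.0854] st [-0.0085 -0.0048  0.0854] tool y yaw-st -90.04 z [ 0.001 -0.    -1.   ] F [-1.06 -0.23  1.9 ] w 0.0511
```

Call:
carry_out(increments=[[-0.2,[0.001,0.0001,0],[0,0,0.01]],[-0.2,[0.002,0.0003,0],[0,0,0.02]],[-0.2,[0.003,0.0004,0],[0,0,0.02]],[-0.2,[0.004,0.0006,0],[0,0,0.02]],[-0.2,[0.004,0.0006,0],[0,0,0.02]]])

```text
time: 8.08
eef_pos: [0.5477, 0.007, 0.0855]
orientation: [3.131, 0.251, 0.002]
contact_force: [0.5, -0.1, -0.1]
grip_width: 0.051
grip_force: 0.0
```

Run:
```python
from h import *
from plant import viewer
tool();p=viewer.snapshot('scene');colfit(p);tool()
```

```text
t 8.08 tcp [0.5477 0.007  0.0855] st [-0.0038 -0.0047  0.0855] tool y yaw-st -88.89 z [ 0.002 -0.    -1.   ] F [ 0.54 -0.14 -0.07] w 0.051
n 496 col mean [ 0.0473 -0.0244  0.0881] yaw off deg -0.55 y ext [-0.1154  0.1021] top [0.0878 0.0924]
circle x,slope,z [0.0461 0.0142 0.0697]
t 8.13 tcp [0.5474 0.007  0.0854] st [-0.0041 -0.0047  0.0854] tool y yaw-st -88.89 z [ 0.001 -0.    -1.   ] F [-0.11 -1.14 -0.01] w 0.0513
```

Call:
carry_out(increments=[[-0.2,[-0.01,-0.0014,0],[0,0,-0.02]],[-0.2,[-0.02,-0.003,0],[0,0,-0.02]],[-0.2,[-0.03,-0.004,0.01],[0,0,-0.02]],[-0.2,[-0.03,-0.004,0.04],[0,0,-0.02]],[-0.2,[-0.03,-0.004,0.08],[0,0,-0.02]],[-0.2,[-0.03,-0.004,0.12],[0,0,-0.02]],[-0.2,[-0.03,-0.004,0.16],[0,0,-0.02]],[-0.2,[-0.03,-0.004,0.2],[0,0,-0.02]],[1,[-0.03,-0.004,0.225],[0,0,-0.02]],[1,[-0.03,-0.004,0.225],[0,0,-0.02]]])

```text
time: 8.97
eef_pos: [0.518, 0.0027, 0.3165]
orientation: [3.133, 0.219, 0.019]
contact_force: [0.1, 0.1, 0.1]
grip_width: 0.0279
grip_force: 0.0
```

Run:
```python
from h import *
from plant import viewer
tool();
for n in ['top','scene']:
    p=viewer.snapshot(n);colfit(p)
    cv2.imwrite(f'pics/{n}3.png',cv2.resize(p['color'][130:300,180:380,::-1],None,fx=3,fy=3))
```

```text
t 8.97 tcp [0.518  0.0027 0.3165] st [-0.0338 -0.0048  0.3165] tool y yaw-st -90.05 z [ 0.012 -0.    -1.   ] F [0.08 0.13 0.09] w 0.0279
n 64 col mean [0.055  0.0701 0.08  ] yaw off deg 4.29 y ext [-0.0906  0.1025] top [0.0799 0.0834]
circle x,slope,z [0.0546 0.0241 0.0626]
n 464 col mean [ 0.0581 -0.0255  0.0804] yaw off deg 0.55 y ext [-0.1153  0.1005] top [0.0802 0.0843]
circle x,slope,z [0.0559 0.0023 0.0622]
```

View pics/scene3.png

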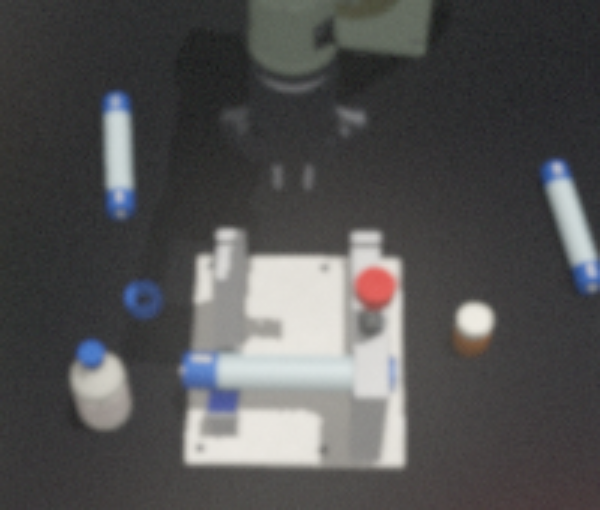

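The scene view shows the column lying straight in the vees, from about (185,370) to (395,372), with its right end under the bracket. The fingers are clear. Next is the knob.

Call:
carry_out(increments=[[1,[0.02,0.023,0],[0,0,0]],[1,[0.04,0.046,0],[0,0,0]],[1,[0.06,0.07,0],[0,0,0]],[1,[0.077,0.091,0],[0,0,0]],[1,[0.077,0.091,-0.01],[0,0,0]],[1,[0.077,0.091,-0.02],[0,0,0]],[1,[0.077,0.091,-0.027],[0,0,0]],[1,[0.077,0.091,-0.027],[0,0,0]],[1,[0.077,0.091,-0.027],[0,0,0]]])

```text
time: 9.82
eef_pos: [0.5927, 0.0929, 0.2823]
orientation: [3.134, 0.218, -0.004]
contact_force: [0.7, -0.2, 0.6]
grip_width: 0.0001
grip_force: 0.0
```

Run:
```python
from h import *
from plant import viewer
tool();p=viewer.snapshot('scene');colfit(p)
cv2.imwrite('pics/k.png',cv2.resize(p['color'][150:300,200:380,::-1],None,fx=4,fy=4))
```

```text
t 9.82 tcp [0.5927 0.0929 0.2823] st [0.0528 0.0741 0.2823] tool y yaw-st -90.1 z [-0.003 -0.001 -1.   ] F [ 0.7  -0.2   0.57] w 0.0001
n 486 col mean [ 0.0576 -0.0243  0.0799] yaw off deg 0.28 y ext [-0.1153  0.1   ] top [0.0797 0.0836]
circle x,slope,z [ 0.0559 -0.002   0.0619]
```

View pics/k.png

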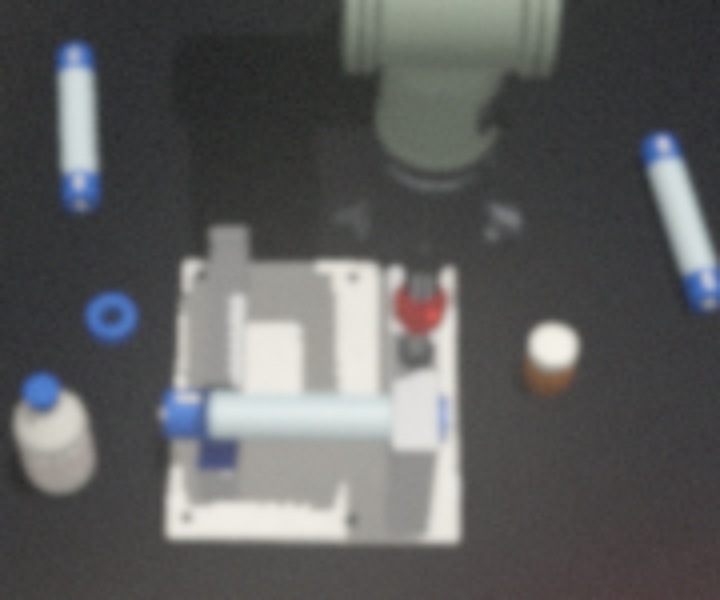

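The closed fingertips at about (420,285) stand over the red knob at (420,305). I'll press down slowly.

Call:
carry_out(increments=[[1,[0.002,0,-0.002],[0,0,0]],[1,[0.002,0,-0.004],[0,0,0]],[1,[0.002,0,-0.006],[0,0,0]]])

```text
time: 10.12
eef_pos: [0.596, 0.0936, 0.2777]
orientation: [3.134, 0.219, 0.002]
contact_force: [-0.3, 0.5, 0.5]
grip_width: -0.0
grip_force: 0.0
```

Call:
carry_out(increments=[[1,[0,0,-0.001],[0,0,0]],[1,[0,0,-0.002],[0,0,0]],[1,[0,0,-0.003],[0,0,0]]])

```text
time: 10.37
eef_pos: [0.5957, 0.0937, 0.276]
orientation: [3.134, 0.219, 0.002]
contact_force: [-3.0, -0.9, 8.3]
grip_width: 0.0
grip_force: 4.2
```

Call:
carry_out(increments=[[1,[0,0,-0.001],[0,0,0]],[1,[0,0,-0.002],[0,0,0]],[1,[0,0,-0.003],[0,0,0]]])

```text
time: 10.62
eef_pos: [0.5957, 0.0937, 0.2734]
orientation: [3.134, 0.22, 0.003]
contact_force: [-1.4, -1.6, 8.2]
grip_width: 0.0004
grip_force: 4.3
```

Call:
carry_out(increments=[[1,[0,0,-0.001],[0,0,0]],[1,[0,0,-0.002],[0,0,0]],[1,[0,0,-0.003],[0,0,0]]])

```text
time: 10.87
eef_pos: [0.5957, 0.0937, 0.2704]
orientation: [3.134, 0.219, 0.003]
contact_force: [-3.0, -1.1, 9.1]
grip_width: -0.0001
grip_force: 4.3
```

Call:
carry_out(increments=[[1,[0,0,-0.001],[0,0,0]],[1,[0,0,-0.002],[0,0,0]],[1,[0,0,-0.003],[0,0,0]]])

```text
time: 11.12
eef_pos: [0.5957, 0.0937, 0.2675]
orientation: [3.134, 0.22, 0.003]
contact_force: [-2.5, -0.6, 9.2]
grip_width: -0.0002
grip_force: 4.3
```

Call:
carry_out(increments=[[1,[0,0,-0.001],[0,0,0]],[1,[0,0,-0.002],[0,0,0]],[1,[0,0,-0.003],[0,0,0]]])

```text
time: 11.37
eef_pos: [0.5958, 0.0937, 0.2644]
orientation: [3.134, 0.219, 0.003]
contact_force: [-2.4, -0.2, 8.0]
grip_width: -0.0
grip_force: 4.3
```

Call:
carry_out(increments=[[1,[0,0,-0.001],[0,0,0]],[1,[0,0,-0.002],[0,0,0]],[1,[0,0,-0.003],[0,0,0]],[1,[0,0,-0.004],[0,0,0]],[1,[0,0,-0.005],[0,0,0]],[1,[0,0,-0.006],[0,0,0]],[1,[0,0,-0.007],[0,0,0]],[1,[0,0,-0.008],[0,0,0]]])

```text
time: 12.03
eef_pos: [0.5957, 0.0937, 0.2564]
orientation: [3.134, 0.219, 0.003]
contact_force: [-3.0, -0.8, 8.2]
grip_width: -0.0
grip_force: 4.3
```

Call:
carry_out(increments=[[1,[0,0,-0.0005],[0,0,0]],[1,[0,0,-0.001],[0,0,0]]])

```text
time: 12.2
eef_pos: [0.5957, 0.0937, 0.2554]
orientation: [3.134, 0.22, 0.003]
contact_force: [-2.7, -1.7, 9.3]
grip_width: -0.0
grip_force: 4.2
```

Call:
carry_out(increments=[[1,[0,0,-0.0005],[0,0,0]],[1,[0,0,-0.001],[0,0,0]]])

```text
time: 12.37
eef_pos: [0.5958, 0.0937, 0.2544]
orientation: [3.134, 0.22, 0.003]
contact_force: [-2.8, -1.4, 9.2]
grip_width: -0.0001
grip_force: 4.2
```

Call:
carry_out(increments=[[1,[0,0,-0.0005],[0,0,0]],[1,[0,0,-0.001],[0,0,0]]])

```text
time: 12.53
eef_pos: [0.5957, 0.0937, 0.2534]
orientation: [3.134, 0.22, 0.003]
contact_force: [-2.4, -0.7, 8.7]
grip_width: 0.0001
grip_force: 4.2
```

Call:
carry_out(increments=[[1,[0,0,-0.0005],[0,0,0]],[1,[0,0,-0.001],[0,0,0]]])

```text
time: 12.7
eef_pos: [0.5957, 0.0937, 0.2524]
orientation: [3.134, 0.22, 0.003]
contact_force: [-2.3, -1.5, 9.0]
grip_width: -0.0003
grip_force: 4.2
```

Call:
carry_out(increments=[[1,[0,0,-0.0005],[0,0,0]],[1,[0,0,-0.001],[0,0,0]]])

```text
time: 12.87
eef_pos: [0.5958, 0.0937, 0.2514]
orientation: [3.134, 0.219, 0.003]
contact_force: [-2.6, -0.9, 8.0]
grip_width: 0.0002
grip_force: 4.2
```

Call:
carry_out(increments=[[1,[0,0,-0.0005],[0,0,0]],[1,[0,0,-0.001],[0,0,0]]])

```text
time: 13.03
eef_pos: [0.5957, 0.0937, 0.2504]
orientation: [3.134, 0.22, 0.003]
contact_force: [-3.6, -0.8, 8.1]
grip_width: 0.0
grip_force: 4.2
```

Call:
carry_out(increments=[[1,[0,0,-0.0005],[0,0,0]]])

```text
time: 13.12
eef_pos: [0.5957, 0.0937, 0.2498]
orientation: [3.134, 0.22, 0.003]
contact_force: [-3.0, -1.5, 8.7]
grip_width: -0.0001
grip_force: 4.2
```

Call:
carry_out(increments=[[1,[0,0,-0.0005],[0,0,0]],[1,[0,0,-0.001],[0,0,0]]])

```text
time: 13.28
eef_pos: [0.5957, 0.0937, 0.2488]
orientation: [3.134, 0.22, 0.003]
contact_force: [-2.9, -0.7, 9.2]
grip_width: -0.0002
grip_force: 4.2
```

Call:
carry_out(increments=[[1,[0,0,-0.0005],[0,0,0]],[1,[0,0,-0.001],[0,0,0]]])

```text
time: 13.45
eef_pos: [0.5958, 0.0937, 0.2479]
orientation: [3.134, 0.22, 0.003]
contact_force: [-1.9, -0.9, 8.6]
grip_width: -0.0002
grip_force: 4.2
```

Call:
carry_out(increments=[[1,[0,0,-0.0005],[0,0,0]]])

```text
time: 13.53
eef_pos: [0.5957, 0.0937, 0.2474]
orientation: [3.134, 0.219, 0.003]
contact_force: [-2.9, -1.3, 9.0]
grip_width: -0.0001
grip_force: 4.2
```

Call:
carry_out(increments=[[1,[0,0,-0.0005],[0,0,0]],[1,[0,0,-0.001],[0,0,0]]])

```text
time: 13.7
eef_pos: [0.5958, 0.0937, 0.2463]
orientation: [3.134, 0.219, 0.003]
contact_force: [-3.4, -1.1, 8.5]
grip_width: -0.0003
grip_force: 4.2
```

Call:
carry_out(increments=[[1,[0,0,-0.0005],[0,0,0]],[1,[0,0,-0.001],[0,0,0]]])

```text
time: 13.87
eef_pos: [0.5958, 0.0937, 0.2453]
orientation: [3.134, 0.219, 0.003]
contact_force: [-2.8, -0.4, 8.9]
grip_width: -0.0
grip_force: 4.2
```

Call:
carry_out(increments=[[1,[0,0,-0.0005],[0,0,0]]])

```text
time: 13.95
eef_pos: [0.5958, 0.0937, 0.2449]
orientation: [3.134, 0.22, 0.003]
contact_force: [-3.9, -1.2, 9.1]
grip_width: 0.0003
grip_force: 4.7
```

Call:
carry_out(increments=[[1,[0,0,-0.0005],[0,0,0]]])

```text
time: 14.03
eef_pos: [0.5958, 0.0937, 0.2446]
orientation: [3.134, 0.22, 0.003]
contact_force: [-3.0, -0.8, 10.3]
grip_width: -0.0001
grip_force: 5.2
```

Call:
carry_out(increments=[[1,[0,0,-0.0005],[0,0,0]]])

```text
time: 14.12
eef_pos: [0.5958, 0.0937, 0.2442]
orientation: [3.134, 0.22, 0.003]
contact_force: [-3.9, -0.7, 11.3]
grip_width: -0.0003
grip_force: 5.6
```

Call:
carry_out(increments=[[1,[0,0,-0.0005],[0,0,0]]])

```text
time: 14.2
eef_pos: [0.5958, 0.0937, 0.244]
orientation: [3.134, 0.22, 0.003]
contact_force: [-4.3, -1.2, 11.9]
grip_width: -0.0002
grip_force: 6.0
```

Call:
carry_out(increments=[[1,[0,0,-0.0005],[0,0,0]]])

```text
time: 14.28
eef_pos: [0.5958, 0.0937, 0.2437]
orientation: [3.134, 0.22, 0.004]
contact_force: [-3.8, -1.0, 12.2]
grip_width: 0.0004
grip_force: 6.4
```

Call:
carry_out(increments=[[1,[0,0,-0.0005],[0,0,0]]])

```text
time: 14.37
eef_pos: [0.5958, 0.0937, 0.2434]
orientation: [3.134, 0.22, 0.004]
contact_force: [-4.2, -1.7, 13.2]
grip_width: 0.0001
grip_force: 6.9
```

Call:
carry_out(increments=[[1,[0,0,-0.0005],[0,0,0]]])

```text
time: 14.45
eef_pos: [0.5958, 0.0937, 0.2431]
orientation: [3.134, 0.22, 0.004]
contact_force: [-5.6, -0.7, 14.5]
grip_width: 0.0001
grip_force: 7.3
```

Call:
carry_out(increments=[[1,[0,0,-0.0005],[0,0,0]],[1,[0,0,-0.0005],[0,0,0]]])

```text
time: 14.62
eef_pos: [0.5957, 0.0937, 0.2427]
orientation: [3.134, 0.22, 0.004]
contact_force: [-4.3, -1.4, 13.9]
grip_width: -0.0004
grip_force: 7.1
```

Call:
carry_out(increments=[[1,[0,0,0.002],[0,0,0]],[1,[0,0,0.01],[0,0,0]],[1,[0,0,0.04],[0,0,0]],[1,[-0.02,-0.02,0.08],[0,0,0]],[1,[-0.06,-0.04,0.1],[0,0,0]],[1,[-0.1,-0.06,0.1],[0,0,0]],[1,[-0.13,-0.07,0.1],[0,0,0]],[1,[-0.13,-0.07,0.1],[0,0,0]],[1,[-0.13,-0.07,0.1],[0,0,0]],[1,[-0.13,-0.07,0.1],[0,0,0]]])

```text
time: 15.45
eef_pos: [0.4664, 0.024, 0.3399]
orientation: [-3.134, -0.219, -0.003]
contact_force: [0.6, 1.7, -0.1]
grip_width: -0.0001
grip_force: 0.0
```

Run:
```python
from h import *
from plant import viewer
tool();p=viewer.snapshot('scene');colfit(p);tool()
q=viewer.snapshot('top');X,c=cloud(q);m=(c[:,0]>120)&(c[:,1]<90)&(np.hypot(X[:,0]-.595,X[:,1]-.094)<.03)&(X[:,2]>.19)
print('knob top',np.median(X[m],0).round(4),m.sum())
cv2.imwrite('pics/end.png',cv2.resize(p['color'][150:300,200:380,::-1],None,fx=4,fy=4))
```

```text
t 15.45 tcp [0.4664 0.024  0.3399] st [-0.0819  0.0235  0.3399] tool y yaw-st -90.06 z [ 0.002  0.    -1.   ] F [ 0.57  1.68 -0.09] w -0.0001
n 477 col mean [ 0.0577 -0.0252  0.0805] yaw off deg 0.28 y ext [-0.1156  0.1002] top [0.0803 0.0846]
circle x,slope,z [0.0561 0.0016 0.0624]
t 15.5 tcp [0.4669 0.0242 0.3395] st [-0.0814  0.0236  0.3395] tool y yaw-st -90.03 z [ 0.001  0.    -1.   ] F [1.08 0.35 0.67] w 0.0001
knob top [nan nan nan] 0
  return _methods._mean(a, axis=axis, dtype=dtype,
  ret = um.true_divide(
```

View pics/end.png

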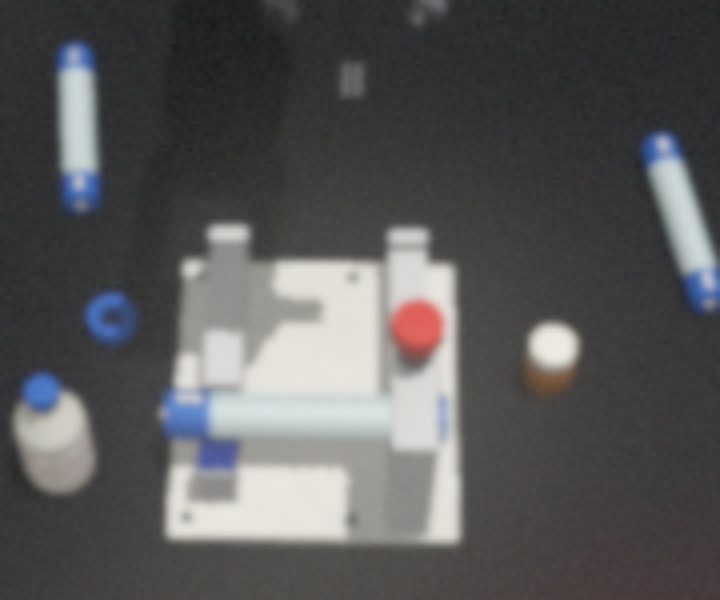

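The knob is lower now, at (417,327). The column lies straight in the vees from about (165,413) to (447,417), the bystanders haven't moved, and the arm is clear. I'm handing the job in.

```bash
python3 -c "
from plant import robot
print(robot.close_job())"
```

```text
the job is handed in; nothing more can be done
None
```

I handed the job in at about 15.5 s: the column lies settled in both vees, the clamp holds it at an estimated 6 to 7 N (judged from push force and spring travel), and no bystander visibly moved. The hand-in returned no verdict.

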